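Unlock the paint cabinet

ROBOT

A 6-joint arm with a two-finger parallel gripper is mounted at the origin on the work surface. World frame = base frame: x ahead of the robot, y to its left, z up, the work surface at z = 0. Lengths are in m, angles in rad, forces in N, time in s.
With the tool pointing down it reaches from about 0.35 to 0.775 m from the base axis. Payload 7.3 kg.
Tool frame: the origin (TCP) lies between the finger pads; the fingertips stand 8 mm ahead of it and the grasp point (between the pads) lies 11 mm behind it (robot.nose_length is the distance from the TCP to the fingertips, in m); z points along the fingers, y is the line along which they close (so a half turn about z gives the same grasp; the last joint's range is limited). The gripper opens to 92 mm and grips with 3 to 60 N. Pads are 19 mm wide; open, the fingers measure 130 mm over their backs; the gripper's body (75 mm by 190 mm) begins 47 mm behind the grasp point.
Start: joints at [1.182, 0.342, 1.524, -0, 1.275, -0.146], TCP at [0.126, 0.51, 0.235] pointing down, gripper open.
Joint ranges: [-2.53, 2.53], [-0.77, 2.02], [0.04, 2.7], [-1, 4.14], [0.28, 2.66], [-3.11, 3.11]. Speed limits (rad/s): [2.57, 2.57, 3.14, 3.14, 3.14, 3.14].

INTERFACE

Orientations are given as [roll, pitch, yaw] about the fixed x, y, z axes, in that order (R = Rz(yaw) Ry(pitch) Rx(roll)).
In Python, from cell import robot gives the robot as it stands. The module is installed in compiled form; this text tells all that it offers.
- The arm moves only by the shell command python3 -m jog 'ROWS' [FORCE]. ROWS is JSON, a list that holds one entry, the list of rows, each a list of 5 numbers: the gripper's target within -1 to 1 (fully open at 1, half-way at 0, shut at -1), then the shift along the tool's x, y, z in m, then the turn about the tool's z in rad. A call has 1 to 5 rows; each row is the pose to reach, as a shift and turn from the pose commanded when the call began, along the tool's axes at that moment; what a row does not reach only later rows make up. A row lasts 1/12 s, in which the tool goes at most 41.7 mm and 7.16 degrees, less where a joint would pass 70% of its speed; a pose out of reach is approached as far as the arm can. A call with a gripper value outside its range is refused whole. The fingers move at their own pace and stop on an object; FORCE is the grip in N (left out, the last holds). Time passes only in rows, so rows that repeat a pose let the fingers close. It gives the time, the measured TCP pose, the force, the opening and the grip force at its end, in the units of the state.
- robot.observe(): the state, without advancing time (a new reading comes with each control period).
- robot.read_camera(name): name is "scene" or "top" or "wrist"; returns the picture (400x640x3 uint8, red, green, blue); there is no depth.
- robot.camera_model(name): a dict with "camera_matrix" (3x3 intrinsics, pixels), "position" and "attitude" of the camera in the world; the wrist camera has in their place "mount" (4x4, takes a point from camera to tool coordinates, whose origin is the TCP and whose axes are the flange's). Camera axes: x right, y down, z forward; pixel columns grow to the right and rows downward; lengths in m; the calibration is good to about 2 mm. The wrist camera is an equidistant fisheye: a pixel r from the principal point sees the ray r / f radians off the axis. A picture is of the moment at which its call begins: read the wrist's pose just before it. camera_model takes no time and is no camera call.
- robot.hand_in(): hands the job in; it is judged then, once.
The state is a dict: "time": time; "qpos": joint angles; "qvel": joint speeds; "joint_efforts": joint torques, N m; "tool_pos": TCP position; "tool_rot": TCP orientation; "contact_force": force on the tool from outside, world axes, zero at the start; "torque": the same for the moment, N m; "opening": finger opening in m; "grip_force": force on a finger pad.
Only numpy, scipy, OpenCV 4.12 (cv2) and the standard library are available. Lean on these libraries where they do the work, as an engineer would, in place of code of your own. Each camera call takes 0.05 s, during which the arm holds its last target. There are 200 camera calls.

TASK

Take the red-headed key from its wooden block, push it fully home into the brass lock on the cabinet's sloping face, then turn it clockwise until the drawer springs open. Let go and leave the key fully home in the lock, and leave the bucket, jar and books where they stand.

Things in the scene. Friction and masses are not known exactly. Their poses are not given: they have to be found in the camera images.
- key_grip (a point): The key (50 g): red flat head 34 wide (its x) x 10 thick (its y) x 38 mm high on a brass collar (22 mm diameter, 4 thick). This point, where to hold it, is on the key's axis 27 mm above the collar's underside (head: 23 mm below to 15 above it). z points from bit to head (up, in the block). It stands loosely in the block, collar on its top. A half turn about z changes nothing.
- key_tip (a point): The tip of the key's bit, 51.5 mm below key_grip on the axis; same axes. Under the collar a brass shank 6 mm in diameter carries a flat double-sided bit, 14 wide (along x) x 5 thick (along y), from 10.5 to 24.5 mm below the collar's underside; its last 6 mm taper to 8 x 2.5 mm.
- key_block: Dark wooden block, fixed, 60 x 60 x 36 mm high, with a 17 x 8 mm slot (17 along its x), 28 mm deep, in which the key stands loosely. Origin: centre of its underside.
- cabinet: Black counter cabinet, fixed, 260 deep (x), 220 wide (y), 225 mm high at the back. Its front (-x) is 100 mm high; from there the face slopes up to the back at 32 degrees from level, with the lock and, higher, a colour chart. Behind it a flat top 60 mm deep. Origin: centre of its underside. Keep 80 mm in front of the drawer free.
- lock_mouth (a point): Centre of the keyhole, at the surface of the brass plate (48 x 48 mm, flush with the slope). z points straight out (32 degrees from vertical, leaning to the cabinet's -x), x up the slope. The keyhole is a slot 17 (along x) x 8 mm (along y) through the 8 mm plate; behind it the turning plug has a pocket of that size. The key enters along -z, bit along x, either way round.
- key_home (a point): Point on the keyhole's axis 27 mm out from the plate, axes as lock_mouth: key_grip lies here when the key is fully home, its collar resting on the plate. Only then is the bit clear behind the plate and free to turn; once turned it cannot come out. Clockwise, looking at the face, is a negative turn about z.
- lock_plug (a joint): Turn of the lock's plug, rad: 0 locked, growing clockwise, stop at 1.2. Friction about 0.1 N m. The key has about 0.25 rad of play in it. The bolt lets go of the drawer at about 0.85, so the key itself turns about 1.1 rad, at most 1.4.
- drawer (a joint): How far the wooden drawer at the cabinet's foot stands out, m: 0 shut, 0.075 open. It slides out to the front (-x of the cabinet) by its own spring (7 N) in about a second once the bolt is drawn; it has no handle.
- bucket: Small steel bucket of brushes, loose, 80 mm wide at the rim, 90 mm high, brushes to 215 mm. Origin: centre of its underside. Not to be disturbed.
- bottle: Amber jar with a white cap, loose, 52 mm in diameter, 110 mm high. Origin: centre of its underside. Not to be disturbed.
- books: Stack of three small sketchbooks (one block), 150 x 110 x 36 mm. Origin: centre of its underside. Not to be disturbed.
Not all that is in view belongs to the job. Of the things like the part that bears key_grip, leave any that is pink; of the rest the larger one is meant.

How it is judged:
On the way, in this order (a step that is already met when the one before it is completed fails the run):
1. the key is fully home in the lock, not yet turned (distance between key_grip and key_home below 0.006 m and angle between the z axis of key_grip and the z axis of key_home, either way round below 0.17 rad and value of joint lock_plug below 0.4 rad), for 0.1 s.
2. the key has turned the plug and drawn the bolt (value of joint lock_plug above 0.78 rad and distance between key_grip and key_home below 0.01 m), for 0.05 s.
At the end, for the whole second after the job is handed in: The drawer stands out more than 50 mm, the key is left at rest in the lock, its head within 10 mm of its home place and within 0.3 rad of the lock's axis (value of joint drawer above 0.05 m and distance between key_grip and key_home below 0.01 m and angle between the z axis of key_grip and the z axis of key_home, either way round below 0.3 rad and linear speed of key below 0.02 m/s); the robot touches nothing.
It fails at once if the bucket was moved more than 30 mm or tipped (distance of bucket from where it was at the start of the episode above 0.03 m or angle between bucket's own z axis and vertical above 0.5 rad).
It fails at once if the jar was moved more than 30 mm or tipped (distance of bottle from where it was at the start of the episode above 0.03 m or angle between bottle's own z axis and vertical above 0.5 rad).
It fails at once if the books were moved more than 30 mm (distance of books from where it was at the start of the episode above 0.03 m).
It also fails if it takes over 56 s, if anything falls off the work surface, if the arm or the gripper's body presses on something with over 40 N, if the wrist force passes 120 N, or if a joint passes its speed limit or range.

## Working session

There is one attempt and no reset: what is moved stays moved. The work goes in short steps, Python scripts to look and compute and a shell command to move; the robot and the scene stay as the last step left them, time stands still between calls to the robot, and variables do not carry over. Pictures are saved under pics/ and viewed, at most 10 in all, crops included, and the job is handed in when it is done.

```bash
mkdir -p pics; python3 - <<'E'
from cell import robot
import cv2,numpy as np
np.set_printoptions(precision=4,suppress=True)
for n in("scene","top"):
    cv2.imwrite(f"pics/{n}0.png",cv2.cvtColor(robot.read_camera(n),cv2.COLOR_RGB2BGR))
    print(n,robot.camera_model(n))
print(robot.camera_model("wrist"));print(robot.observe())
E
```

```text
scene {'camera_matrix': array([[402.6011,   0.    , 316.7653],
       [  0.    , 402.6011, 206.7703],
       [  0.    ,   0.    ,   1.    ]]), 'position': array([ 0.556 , -0.8921,  0.7924]), 'attitude': array([-2.1945, -0.0161,  0.0527])}
top {'camera_matrix': array([[485.5657,   0.    , 319.7262],
       [  0.    , 485.5657, 197.055 ],
       [  0.    ,   0.    ,   1.    ]]), 'position': array([0.3434, 0.0106, 1.4488]), 'attitude': array([-3.0261, -0.0269, -1.5629])}
{'camera_matrix': array([[309.7069,   0.    , 319.3814],
       [  0.    , 309.7069, 196.5854],
       [  0.    ,   0.    ,   1.    ]]), 'mount': array([[-0.0005, -0.9659, -0.2591,  0.0687],
       [ 1.    , -0.0003, -0.0007,  0.0001],
       [ 0.0006, -0.2591,  0.9659, -0.1485],
       [ 0.    ,  0.    ,  0.    ,  1.    ]])}
{'time': 0.1, 'qpos': array([ 1.182 ,  0.3426,  1.5249, -0.    ,  1.2754, -0.146 ]), 'qvel': array([-0.0008, -0.0014, -0.001 ,  0.0002,  0.0016, -0.0009]), 'joint_efforts': array([  0.0022, -43.1993, -24.4698,   0.072 ,   0.0526,  -0.0001]), 'tool_pos': array([0.1261, 0.5093, 0.2341]), 'tool_rot': array([-3.1402, -0.0002,  2.8988]), 'contact_force': array([-0.0457,  0.7864,  0.7547]), 'torque': array([ 0.0241, -0.0319, -0.039 ]), 'grip_force': 0.0, 'opening': 0.09168821699494235}
```

View pics/scene0.png

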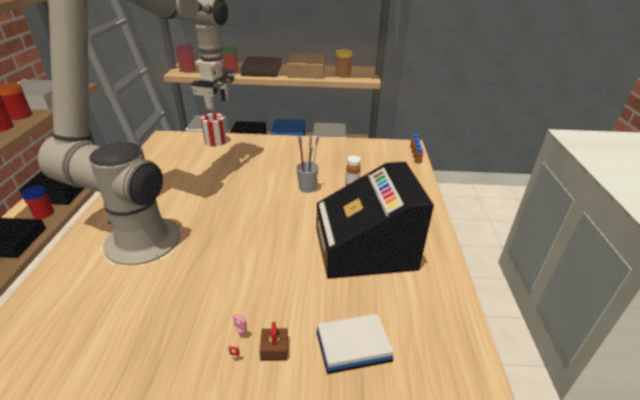

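View pics/top0.png

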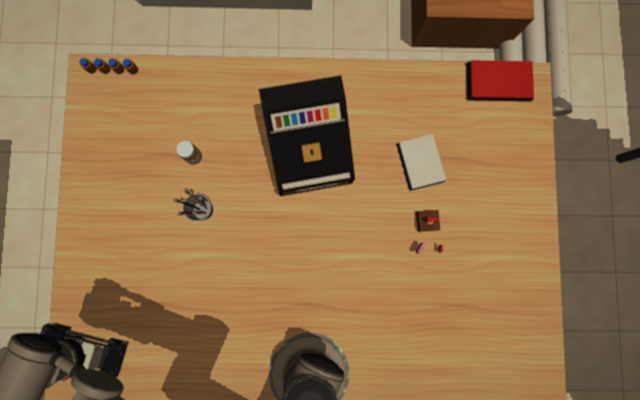

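The scene view shows three key-like things. In scene/top pixels they are:
- a red head standing in the dark block, (274,335)/(430,219)
- a pink one, (240,325)/(419,248), which is excluded
- a small red one lying or standing loose, (234,352)/(439,248)

The larger red one in the block fits the description. The lock plate is at (353,208)/(312,152). I'll confirm the key in a crop and measure.

```bash
cat > h.py <<'E'
import cv2,numpy as np
from scipy.spatial.transform import Rotation as R
from cell import robot
np.set_printoptions(precision=4,suppress=True)
def ray(n,uv):
    m=robot.camera_model(n);K=m["camera_matrix"];d=np.linalg.inv(K)@[uv[0],uv[1],1]
    d=R.from_euler('xyz',m["attitude"]).as_matrix()@d
    return m["position"],d/np.linalg.norm(d)
def plane(n,uv,z):
    p,d=ray(n,uv);return p+d*(z-p[2])/d[2]
def tri(rays):
    A=sum(np.eye(3)-np.outer(d,d) for p,d in rays);b=sum((np.eye(3)-np.outer(d,d))@p for p,d in rays)
    x=np.linalg.solve(A,b);return x,[np.linalg.norm(np.cross(d,x-p)) for p,d in rays]
def pose():
    s=robot.observe();return R.from_euler('xyz',s["tool_rot"]).as_matrix(),s["tool_pos"]
def wray(uv,Rt,t):
    m=robot.camera_model("wrist");K=m["camera_matrix"];M=m["mount"]
    v=np.array([uv[0]-K[0,2],uv[1]-K[1,2]]);r=np.linalg.norm(v);th=r/K[0,0]
    d=np.r_[np.sin(th)*v/r,np.cos(th)]
    return Rt@M[:3,3]+t,Rt@M[:3,:3]@d
def blobs(im,lo,hi,roi,amin=4):
    x0,y0,x1,y1=roi;h=cv2.cvtColor(im[y0:y1,x0:x1],cv2.COLOR_RGB2HSV)
    m=cv2.inRange(h,np.array(lo),np.array(hi))
    n,_,st,c=cv2.connectedComponentsWithStats(m)
    return m,[(c[i]+[x0,y0],st[i,4],st[i,:4]+[x0,y0,0,0]) for i in range(1,n) if st[i,4]>=amin]
E
python3 - <<'E'
from h import *
T=cv2.cvtColor(cv2.imread("pics/top0.png"),cv2.COLOR_BGR2RGB);S=cv2.cvtColor(cv2.imread("pics/scene0.png"),cv2.COLOR_BGR2RGB)
# lock plate (orange-yellow)
mT,bT=blobs(T,(12,90,90),(28,255,255),(295,136,330,170),50);mS,bS=blobs(S,(12,90,90),(28,255,255),(338,192,368,220),30)
print("plate",bT,bS)
print(tri([ray("top",bT[0][0]),ray("scene",bS[0][0])]))
for n,I,roi in(("top",T,(410,205,450,260)),("scene",S,(220,305,300,370))):
    for lo,hi in(((0,150,90),(6,255,255)),((170,150,90),(180,255,255))):
        print(n,"red",blobs(I,lo,hi,roi)[1])
# white drawer strip & block dark
print("block top",blobs(T,(0,50,20),(14,255,110),(410,205,445,236),30)[1])
m,b=blobs(T,(0,0,150),(180,70,255),(275,168,360,195),50);print("drawer",b,cv2.minAreaRect(cv2.findNonZero(m)))
a=cv2.resize(S[300:375,215:305],(720,600),interpolation=cv2.INTER_CUBIC)[:300,:360] if 0 else cv2.resize(S[305:370,222:302],(400,325),interpolation=cv2.INTER_CUBIC)
c=cv2.resize(T[205:260,405:455],(295,325),interpolation=cv2.INTER_CUBIC)
d=cv2.resize(T[130:200,260:360],(400,275),interpolation=cv2.INTER_CUBIC);e=cv2.resize(S[185:230,320:385],(295,275),interpolation=cv2.INTER_CUBIC)
cv2.imwrite("pics/crop1.png",cv2.cvtColor(np.vstack([np.hstack([a,c]),np.hstack([d,e])]),cv2.COLOR_RGB2BGR))
E
```

```text
plate [(array([311.3779, 151.9902]), np.int32(307), array([302, 143,  20,  19]))] [(array([352.7114, 207.2439]), np.int32(246), array([343, 198,  21,  20]))]
(array([0.617 , 0.0006, 0.1534]), [np.float64(0.0001344251427420429), np.float64(0.00013442514274211788)])
top red [(array([432.7857, 218.7143]), np.int32(42), array([427, 217,  12,   4])), (array([440.6429, 248.0714]), np.int32(14), array([440, 245,   3,   7]))]
top red []
scene red [(array([273.2292, 333.4375]), np.int32(96), array([270, 322,   7,  23])), (array([233.8571, 350.3265]), np.int32(49), array([229, 347,  10,   8]))]
scene red []
block top [(array([426.4661, 220.6016]), np.int32(384), array([415, 210,  25,  22]))]
drawer [(array([315.4449, 180.6024]), np.int32(254), array([283, 174,  66,  15]))] ((40.52518081665039, 12.642617225646973), (3.8812055587768555, 66.27013397216797), 79.99201965332031)
```

View pics/crop1.png

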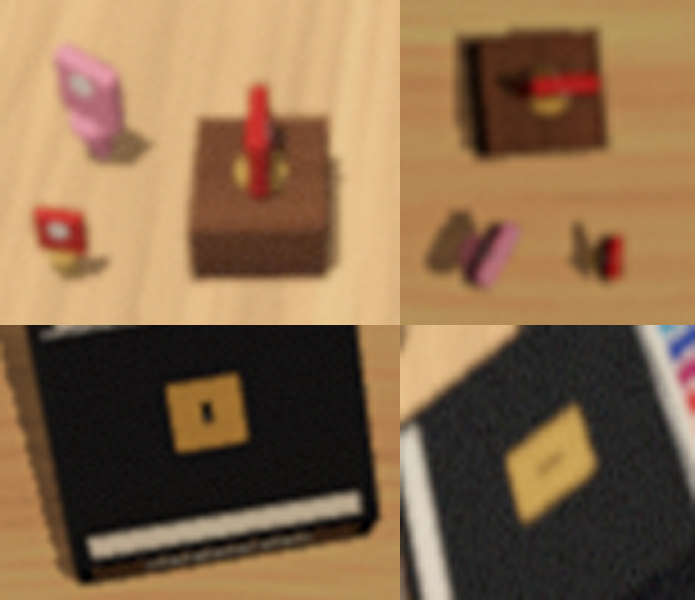

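The crop confirms it: the big red head stands in the dark block, the pink one is to its left, and the small red one is in front. The head's wide side runs along the top image's horizontal. Below them, the keyhole slot shows at the centre of the plate. Next come coarse poses.

```bash
python3 - <<'E'
from h import *
T=cv2.cvtColor(cv2.imread("pics/top0.png"),cv2.COLOR_BGR2RGB);S=cv2.cvtColor(cv2.imread("pics/scene0.png"),cv2.COLOR_BGR2RGB)
print("lock",plane("top",(311.4,152),.1534))
kt,_=tri([ray("top",(432.8,218.7)),ray("scene",(273.2,333.4))]);print("key head",kt, plane("top",(432.8,218.7),.07))
m,_=blobs(T,(0,150,90),(6,255,255),(410,205,450,236));r=cv2.minAreaRect(cv2.findNonZero(m));b=cv2.boxPoints(r)+[410,205]
print(r,[plane("top",p,.078)[:2] for p in b])
# drawer strip ends (front top edge of cabinet) -> yaw
m,_=blobs(T,(0,0,150),(180,70,255),(275,168,360,195),50);b=cv2.boxPoints(cv2.minAreaRect(cv2.findNonZero(m)))+[275,168]
P=np.array([plane("top",p,.09)[:2] for p in b]);print(P)
for i in range(4):
    e=P[i]-P[i-1];print(np.linalg.norm(e),np.degrees(np.arctan2(e[1],e[0])))
# plate quad from top onto slope heights
m,_=blobs(T,(12,90,90),(28,255,255),(295,136,330,170),50);b=cv2.boxPoints(cv2.minAreaRect(cv2.findNonZero(m)))+[295,136];print("plate",b)
print("block",plane("top",(426.5,220.6),.036))
for n,uv,z in(("bucket",(200,208),.09),("jar",(187,150),.11),("book",(422,162),.036)):print(n,plane("top",uv,z))
E
```

```text
lock [0.6168 0.0006 0.1534]
key head [ 0.4453 -0.3516  0.062 ] [ 0.4449 -0.3495  0.07  ]
((22.5, 13.5), (3.0, 11.0), 90.0) [array([ 0.449 , -0.3309]), array([ 0.4493, -0.3624]), array([ 0.4407, -0.3622]), array([ 0.4404, -0.3307])]
[[ 0.5359  0.0805]
 [ 0.571  -0.1039]
 [ 0.5601 -0.1058]
 [ 0.525   0.0784]]
0.011050502117623658 10.8456208202637
0.1877187071864739 -79.199082445634
0.011122614784746934 -170.00624921370684
0.18755341174275464 100.77922396371893
plate [[301.     145.    ]
 [319.     142.    ]
 [321.8378 159.027 ]
 [303.8378 162.027 ]]
block [ 0.4416 -0.3397  0.036 ]
bucket [0.4669 0.3095 0.09  ]
jar [0.627 0.347 0.11 ]
book [ 0.6158 -0.3293  0.036 ]
```

```bash
cat > go.py <<'E'
import sys
from h import *
# tool-axis shift for TCP targets x,y,z,yawdeg
Rt,t=pose();a=list(map(float,sys.argv[1:]))
yaw=np.arctan2(Rt[1,0],Rt[0,0])
print("tcp",t,"yaw",np.degrees(yaw),"q6",robot.observe()["qpos"][5],"shift",Rt.T@(np.array(a[:3])-t),"turn(tool z)",-((np.radians(a[3])-yaw+np.pi)%(2*np.pi)-np.pi))
E
python3 go.py .42 .2 .36 90; python3 go.py .44 -.34 .36 90
```

```text
tcp [0.1261 0.5093 0.2341] yaw 166.08997916093136 q6 -0.14600163871471944 shift [-0.3597 -0.2297 -0.1256] turn(tool z) 1.3280206641321244
tcp [0.1261 0.5093 0.2341] yaw 166.08997916093136 q6 -0.14600163871471944 shift [-0.5089 -0.7491 -0.125 ] turn(tool z) 1.3280206641321244
```

```bash
python3 -m jog '[[[1,0,0,-0.04,0],[1,0,0,-0.08,0],[1,-0.03,-0.02,-0.11,0],[1,-0.06,-0.04,-0.125,0.1],[1,-0.09,-0.06,-0.125,0.2]]]' 10
python3 -m jog '[[[1,-0.034,-0.022,0,0.12],[1,-0.068,-0.044,0,0.24],[1,-0.10,-0.066,0,0.36],[1,-0.134,-0.088,0,0.48],[1,-0.168,-0.11,0,0.6]]]'
python3 go.py .42 .2 .36 90; python3 go.py .44 -.34 .36 90
```

```text
time: 0.52
tool_pos: [0.2, 0.4299, 0.3632]
tool_rot: [3.135, 0.001, 2.697]
contact_force: [0.1, 0.5, -0.1]
opening: 0.0917
grip_force: 0.0
time: 0.93
tool_pos: [0.304, 0.2566, 0.3596]
tool_rot: [-3.141, -0.0, 2.093]
contact_force: [0.9, 0.7, 0.6]
opening: 0.0921
grip_force: 0.0
tcp [0.304  0.2566 0.3596] yaw 119.94733313637809 q6 -0.015008732090221246 shift [-0.1069  0.0722 -0.0005] turn(tool z) 0.5226795654213978
tcp [0.304  0.2566 0.3596] yaw 119.94733313637809 q6 -0.015008732090221246 shift [-0.5848 -0.18   -0.0004] turn(tool z) 0.5226795654213978
```

```bash
python3 -m jog '[[[1,-0.03,0.025,0,0.1],[1,-0.06,0.04,0,0.2],[1,-0.095,0.05,0,0.3],[1,-0.13,0.05,0,0.42],[1,-0.165,0.05,0,0.52]]]'
python3 -m jog '[[[1,-0.04,0,0,0],[1,-0.08,0,0,0],[1,-0.12,0,0,0],[1,-0.16,0,0,0],[1,-0.2,0,0,0]]]'
python3 go.py .44 -.34 .2 90
```

```text
time: 1.35
tool_pos: [0.4309, 0.1395, 0.3591]
tool_rot: [-3.14, 0.0, 1.573]
contact_force: [0.8, 0.0, 0.4]
opening: 0.0918
grip_force: 0.0
time: 1.77
tool_pos: [0.4311, -0.0608, 0.3595]
tool_rot: [-3.141, -0.0, 1.579]
contact_force: [1.4, 0.0, -0.2]
opening: 0.0916
grip_force: 0.0
tcp [ 0.4311 -0.0608  0.3595] yaw 90.4643307352925 q6 -0.3246706606578149 shift [-0.2793  0.0067  0.1594] turn(tool z) 0.00810410014906049
```

```bash
python3 -m jog '[[[1,-0.04,0,0,0],[1,-0.08,0,0,0],[1,-0.12,0,0.01,0],[1,-0.155,0,0.02,0],[1,-0.19,0.003,0.03,0]]]'
python3 -m jog '[[[1,-0.03,0.003,0.03,0],[1,-0.06,0.003,0.06,0],[1,-0.09,0.003,0.09,0],[1,-0.09,0.003,0.12,0],[1,-0.09,0.003,0.12,0]]]'
python3 - <<'E'
from h import *
Rt,t=pose();I=robot.read_camera("wrist");cv2.imwrite("pics/w1.png",cv2.cvtColor(I,cv2.COLOR_RGB2BGR));print(t,Rt);np.savez("w1.npz",I=I,R=Rt,t=t)
E
```

```text
time: 2.18
tool_pos: [0.4355, -0.251, 0.3291]
tool_rot: [-3.141, -0.0, 1.578]
contact_force: [0.0, 0.7, 0.0]
opening: 0.0919
grip_force: 0.0
time: 2.6
tool_pos: [0.437, -0.338, 0.2028]
tool_rot: [-3.133, -0.009, 1.576]
contact_force: [-0.8, 0.5, -0.8]
opening: 0.0921
grip_force: 0.0
[ 0.437  -0.338   0.2028] [[-0.0054  0.9999 -0.009 ]
 [ 0.9999  0.0055  0.0092]
 [ 0.0092 -0.0089 -0.9999]]
```

View pics/w1.png

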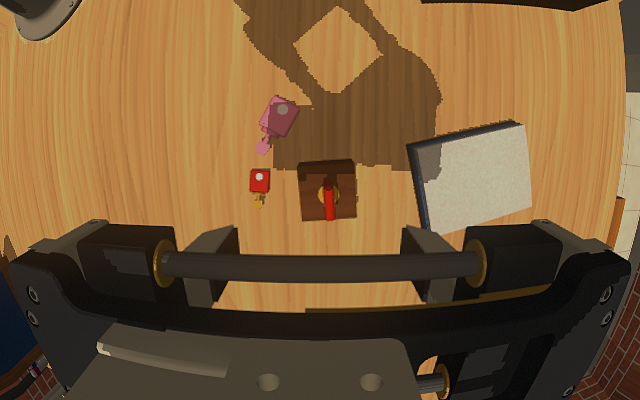

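Wrist view: the key head is at (329,200) in the block, centred near (328,190). The small red key at (260,180) and the pink one at (278,118) are on the left, with the books on the right. I'll narrow the opening so the left finger stays clear of the small key. Now to refine the key pose.

```bash
python3 - <<'E'
from h import *
f=np.load("w1.npz");I,Rt,t=f["I"],f["R"],f["t"]
def wp(uv,z):
    p,d=wray(uv,Rt,t);return (p+d*(z-p[2])/d[2])[:2]
m,b=blobs(I,(0,170,90),(6,255,255),(310,160,350,230));print(b)
ys,xs=np.nonzero(m)
for r in range(0,70,6):
    c=xs[ys==r]; 
    if len(c):print(r+160,c.min()+310,c.max()+310)
h=cv2.cvtColor(I,cv2.COLOR_RGB2HSV);print(h[212,310],h[190,350],h[168,310],h[225,330],h[214,345])
m=cv2.inRange(h[150:240,285:370],np.array((0,60,20)),np.array((20,255,120)))
n,l,st,c=cv2.connectedComponentsWithStats(m);k=1+st[1:,4].argmax();print(st[k]+[285,150,0,0,0])
mm=(l==k).astype(np.uint8)
for r in range(0,90,6):
    c=np.nonzero(mm[r])[0]
    if len(c):print(r+150,c.min()+285,c.max()+285)
for c in range(14,75,6):
    r=np.nonzero(mm[:,c])[0]
    if len(r):print("col",c+285,r.min()+150,r.max()+150)
print(wp((329,200),.063),wp((330,219),.078))
T=cv2.cvtColor(cv2.imread("pics/top0.png"),cv2.COLOR_BGR2RGB)
print("small",plane("top",(440.6,248),.02),"pink",plane("top",(419,247),.03))
E
```

```text
[(array([328.89  , 203.6278]), np.int32(309), array([324, 187,  11,  34]))]
190 324 332
196 324 333
202 325 333
208 324 334
214 325 334
220 327 329
[ 12 192 106] [ 12 188  92] [ 13 188  61] [ 16 160 185] [ 12 189  97]
[ 285  150   85   71 4054]
150 285 369
156 285 369
162 285 369
168 285 355
174 297 355
180 298 356
186 299 356
192 300 356
198 300 357
204 301 355
210 301 355
216 302 356
col 299 150 191
col 305 150 220
col 311 150 220
col 317 150 219
col 323 150 219
col 329 150 190
col 335 150 218
col 341 150 218
col 347 150 217
col 353 161 217
col 359 150 162
[ 0.4458 -0.3481] [ 0.4467 -0.3624]
small [ 0.3623 -0.384   0.02  ] pink [ 0.3645 -0.3177  0.03  ]
```

```bash
python3 - <<'E'
from h import *
f=np.load("w1.npz");I,Rt,t=f["I"],f["R"],f["t"]
def wp(uv,z):
    p,d=wray(uv,Rt,t);return (p+d*(z-p[2])/d[2])[:2]
a=wp((302,221),.036);b=wp((356.5,217.5),.036);e=b-a;print(a,b,np.linalg.norm(e),np.degrees(np.arctan2(e[1],e[0])))
n=np.array([-e[1],e[0]])/np.linalg.norm(e);print("block centre",(a+b)/2+n*.03)
# head end face near edge (lower end z~.04 .. top z .078), and top edge ends
for uv,z in(((328.5,190),.078),((329.8,219.5),.078),((328.5,200),.063)):print(uv,wp(uv,z))
E
python3 -m jog '[[[-0.1,0,0,0,0],[-0.1,0,0,0,0],[-0.1,0,0,0,0]]]'
```

```text
[ 0.4177 -0.3791] [ 0.4765 -0.3748] 0.05892287479631277 4.241564140535838
block centre [ 0.4449 -0.347 ]
(328.5, 190) [ 0.4449 -0.3347]
(329.8, 219.5) [ 0.4465 -0.3629]
(328.5, 200) [ 0.4454 -0.3481]
time: 2.9
tool_pos: [0.4409, -0.3388, 0.2122]
tool_rot: [3.139, 0.003, 1.58]
contact_force: [0.9, 0.1, -0.8]
opening: 0.0763
grip_force: 0.0
```

```bash
python3 go.py .445 -.348 .052 94.2
```

```text
tcp [ 0.4409 -0.3388  0.2122] yaw 90.52817223817888 q6 -0.8023309716928224 shift [-0.0088  0.0035  0.1602] turn(tool z) -0.06408548400991254
```

```bash
python3 -m jog '[[[-0.1,-0.009,0.004,0.03,-0.065],[-0.1,-0.009,0.004,0.06,-0.065],[-0.1,-0.009,0.004,0.09,-0.065],[-0.1,-0.009,0.004,0.09,-0.065],[-0.1,-0.009,0.004,0.09,-0.065]]]'
python3 go.py .445 -.348 .052 94.2
python3 - <<'E'
from h import *
Rt,t=pose();I=robot.read_camera("wrist")[120:400,180:480];cv2.imwrite("pics/w2.png",cv2.cvtColor(cv2.resize(I,None,fx=2,fy=2),cv2.COLOR_RGB2BGR))
E
```

```text
time: 3.32
tool_pos: [0.4442, -0.3473, 0.1203]
tool_rot: [-3.141, -0.001, 1.645]
contact_force: [0.7, -0.3, 0.4]
opening: 0.0438
grip_force: 0.0
tcp [ 0.4442 -0.3473  0.1203] yaw 94.22549750370014 q6 -0.8734238520622232 shift [-0.0008  0.0008  0.0683] turn(tool z) 0.00044501539060703976
```

View pics/w2.png

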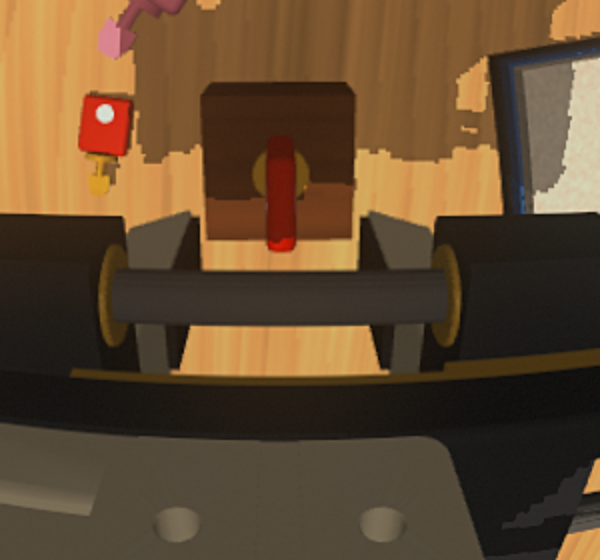

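The key head at crop (281,195) stands midway between the fingers and is well aligned. I'll descend and grip.

```bash
python3 -m jog '[[[-0.1,-0.001,0.001,0.03,0],[-0.1,-0.001,0.001,0.06,0],[-0.1,-0.001,0.001,0.068,0],[-0.1,-0.001,0.001,0.068,0],[-0.1,-0.001,0.001,0.068,0]]]' 15
python3 -m jog '[[[-1,0,0,0,0],[-1,0,0,0,0],[-1,0,0,0,0],[-1,0,0,0,0],[-1,0,0,0,0]]]' 15
python3 -m jog '[[[-1,0,0,0,0],[-1,0,0,0,0],[-1,0,0,0,0],[-1,0,0,0,0],[-1,0,0,0,0]]]' 15
```

```text
time: 3.78
tool_pos: [0.446, -0.3496, 0.0537]
tool_rot: [3.14, 0.002, 1.644]
contact_force: [-0.3, 0.3, 0.3]
opening: 0.0413
grip_force: 0.0
time: 4.2
tool_pos: [0.4453, -0.3489, 0.0522]
tool_rot: [3.141, 0.001, 1.644]
contact_force: [0.4, 1.1, 0.2]
opening: 0.0126
grip_force: 0.0
time: 4.62
tool_pos: [0.445, -0.3489, 0.0521]
tool_rot: [-3.142, 0.0, 1.644]
contact_force: [-2.0, 0.7, 6.0]
opening: 0.0097
grip_force: 15.0
```

```bash
python3 -m jog '[[[-1,0,0,-0.01,0],[-1,0,0,-0.02,0],[-1,0,0,-0.035,0],[-1,-0.02,0,-0.035,0],[-1,-0.04,0,-0.035,0]]]' 15
python3 -m jog '[[[-1,-0.015,0,0,0],[-1,-0.015,0,0,0],[-1,-0.015,0,0.011,0],[-1,-0.015,0,0.022,0],[-1,-0.015,0,0.022,0]]]'
python3 -m jog '[[[-1,0.01,0,0,0],[-1,0.015,0,0,0],[-1,0.02,0,0,0],[-1,0.026,0,0,0],[-1,0.032,0,0,0]]]'
python3 -m jog '[[[-1,0.004,0,0,0],[-1,0.008,0,0,0],[-1,0.01,0,0,0],[-1,0.01,0,0,0],[-1,0.01,0,0,0]]]'
python3 go.py .5 -.1 .1 90
python3 - <<'E'
from h import *
Rt,t=pose();I=robot.read_camera("wrist")[120:400,180:480];S=robot.read_camera("scene")[280:380,210:310]
cv2.imwrite("pics/w3.png",cv2.cvtColor(np.hstack([cv2.resize(I,(450,420)),cv2.resize(S,(350,420))]),cv2.COLOR_RGB2BGR))
E
```

```text
time: 5.03
tool_pos: [0.449, -0.389, 0.0888]
tool_rot: [3.14, 0.002, 1.645]
contact_force: [0.1, -0.7, 0.1]
opening: 0.0101
grip_force: 15.0
time: 5.45
tool_pos: [0.4479, -0.4012, 0.0617]
tool_rot: [-3.138, -0.005, 1.644]
contact_force: [-0.7, -0.1, -2.0]
opening: 0.0098
grip_force: 15.0
time: 5.87
tool_pos: [0.447, -0.3726, 0.0655]
tool_rot: [3.141, 0.004, 1.645]
contact_force: [-0.9, -6.3, -2.8]
opening: 0.0097
grip_force: 15.0
time: 6.28
tool_pos: [0.4467, -0.3626, 0.0658]
tool_rot: [3.14, 0.003, 1.644]
contact_force: [-0.1, -4.9, 1.3]
opening: 0.0098
grip_force: 15.0
tcp [ 0.4467 -0.3626  0.0658] yaw 94.21161298424204 q6 -0.8876961721794524 shift [ 0.2579  0.0725 -0.0349] turn(tool z) 0.07350651339476766
```

View pics/w3.png

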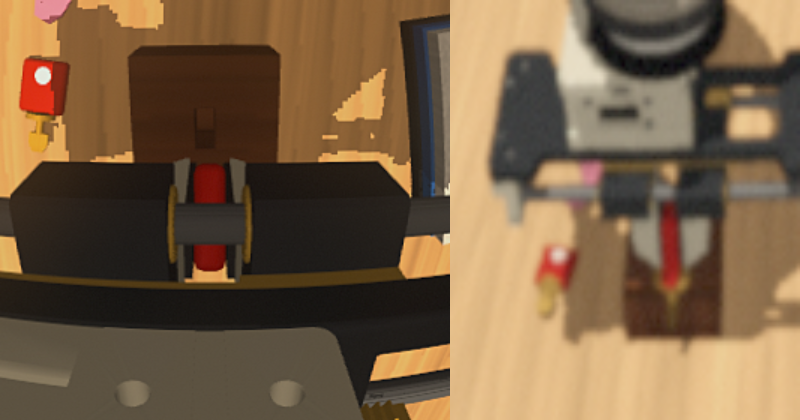

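The key has pivoted about 31° (6 N side force, grip about 15 mm inside the rim) and is still held firmly. I'll go up and over to the lock, turning to yaw 190.8°.

```bash
python3 -m jog '[[[-1,-0.01,0,0,0],[-1,-0.01,0,-0.04,0],[-1,-0.01,0,-0.08,0],[-1,-0.01,0,-0.12,0],[-1,-0.01,0,-0.16,0]]]' 15
python3 -m jog '[[[-1,0,0,-0.04,-0.1],[-1,0,0,-0.08,-0.2],[-1,0,0,-0.1,-0.32],[-1,0.03,0,-0.1,-0.44],[-1,0.06,0,-0.1,-0.56]]]'
python3 go.py .55 -.012 .30 190.8
```

```text
time: 6.8
tool_pos: [0.4462, -0.3709, 0.2257]
tool_rot: [-3.14, -0.003, 1.644]
contact_force: [0.2, -1.7, -0.1]
opening: 0.01
grip_force: 15.0
time: 7.22
tool_pos: [0.4423, -0.312, 0.3253]
tool_rot: [3.141, 0.0, 2.208]
contact_force: [0.5, 0.5, -1.6]
opening: 0.01
grip_force: 15.0
tcp [ 0.4423 -0.312   0.3253] yaw 126.49907598372101 q6 -1.3936720536747407 shift [0.1771 0.265  0.0256] turn(tool z) -1.1222628361587645
```

```bash
python3 -m jog '[[[-1,0.02,0.03,0,-0.11],[-1,0.04,0.06,0,-0.22],[-1,0.06,0.09,0,-0.33],[-1,0.08,0.12,0,-0.45],[-1,0.1,0.15,0,-0.56]]]' 15
python3 go.py .55 -.012 .30 190.8
```

```text
time: 7.63
tool_pos: [0.504, -0.1405, 0.3243]
tool_rot: [3.14, -0.003, 2.77]
contact_force: [1.3, -0.6, -0.1]
opening: 0.0101
grip_force: 15.0
tcp [ 0.504  -0.1405  0.3243] yaw 158.69188145179822 q6 -1.6179575586926807 shift [0.0037 0.1364 0.0245] turn(tool z) -0.5603923852867827
```

```bash
python3 -m jog '[[[-1,0.001,0.03,0,-0.11],[-1,0.002,0.06,0,-0.22],[-1,0.003,0.09,0,-0.33],[-1,0.003,0.12,0,-0.45],[-1,0.004,0.136,0.015,-0.56]]]' 15
python3 -m jog '[[[-1,0,0,0.01,0],[-1,0,0,0.01,0],[-1,0,0,0.01,0],[-1,0,0,0.01,0]]]' 15
python3 - <<'E'
from h import *
Rt,t=pose();W=robot.read_camera("wrist");S=robot.read_camera("scene");np.savez("w4.npz",W=W,S=S,R=Rt,t=t);print(t,Rt)
a=cv2.resize(W[100:400,170:470],(400,400));b=cv2.resize(S[100:250,280:430],(400,400))
cv2.imwrite("pics/w4.png",cv2.cvtColor(np.hstack([a,b]),cv2.COLOR_RGB2BGR))
E
```

```text
time: 8.05
tool_pos: [0.5519, -0.0116, 0.3116]
tool_rot: [3.141, 0.003, -2.951]
contact_force: [-0.3, 0.1, -0.1]
opening: 0.0096
grip_force: 15.0
time: 8.38
tool_pos: [0.5505, -0.0157, 0.3]
tool_rot: [3.142, -0.0, -2.962]
contact_force: [-0.3, 0.0, 0.1]
opening: 0.0101
grip_force: 15.0
[ 0.5505 -0.0157  0.3   ] [[-0.9839 -0.1785 -0.0003]
 [-0.1785  0.9839  0.    ]
 [ 0.0003  0.0001 -1.    ]]
```

View pics/w4.png

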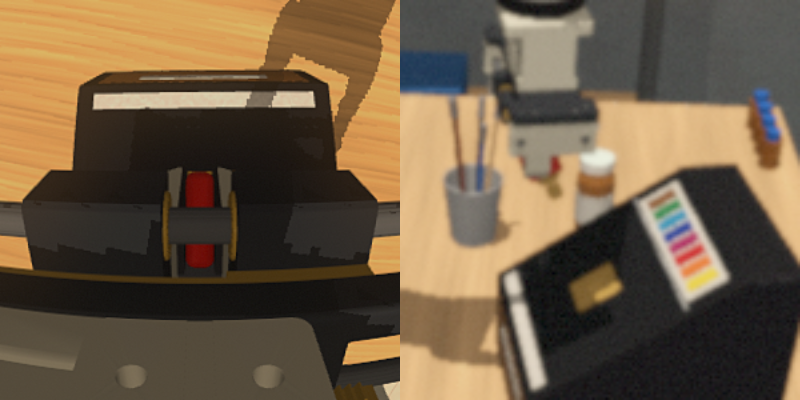

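The wrist view shows the drawer's/front white strip level at crop (94–316, 100), so the yaw matches. The scene view shows the key, crop (545,175), with its tip leaning toward the lock at crop (596,288). I'll check the lateral offset from the strip and compute the key tilt from the scene.

```bash
python3 - <<'E'
from h import *
f=np.load("w4.npz");W,S,Rt,t=f["W"],f["S"],f["R"],f["t"]
m,b=blobs(W,(0,0,140),(180,70,255),(225,160,420,190),100);print(b)
ys,xs=np.nonzero(m);
def edge(x):
    r=ys[xs==x];return r.min()+160,r.max()+160
L=int(b[0][2][0]);w=int(b[0][2][2])
for z in(.09,.105):
    P=[]
    for c in(L+3,L+w-4):
        p,d=wray((c,sum(edge(c-225))/2),Rt,t);P.append((p+d*(z-p[2])/d[2])[:2])
    e=P[1]-P[0];mid=(P[0]+P[1])/2;l=np.array([0.6168,.0006])
    print(z,P,"yaw",np.degrees(np.arctan2(-e[0],e[1])),np.linalg.norm(e))
    for y in(10.3,10.8):
        cy=np.array([-np.sin(np.radians(y)),np.cos(np.radians(y))]);print(y,"lat mid",mid@cy,"lat lock",l@cy,"tool",t[:2]@cy)
# key tip from the scene: colours
for lo,hi in(((0,150,60),(8,255,255)),((14,70,60),(30,255,255))):
    print(blobs(S,lo,hi,(318,150,352,180))[1])
m=robot.camera_model("scene");C=R.from_euler('xyz',m["attitude"]).as_matrix()
g=t+np.array([0,0,.011]);cx=np.array([np.cos(.186),np.sin(.186),0])
for th in(25,30,35,40):
    a=np.radians(th);d=np.sin(a)*cx-np.cos(a)*np.array([0,0,1]);
    uv=lambda X:(lambda q:(m["camera_matrix"]@(q/q[2]))[:2])(C.T@(X-m["position"]))
    print(th,"grip",uv(g),"collar",uv(g+.025*d),"tip",uv(g+.0515*d))
E
```

```text
[(array([296.9535, 174.6642]), np.int32(1376), array([240, 169, 119,  13])), (array([389.7873, 174.2569]), np.int32(362), array([374, 168,  32,  13]))]
0.09 [array([ 0.5679, -0.1064]), array([0.5391, 0.0245])] yaw 12.400824362207436 0.13402579041917417
10.3 lat mid -0.13925963832769067 lat lock -0.10969487526100431 tool -0.11385555029397108
10.8 lat mid -0.14394277515254159 lat lock -0.11498742248603774 tool -0.11855292615019099
0.105 [array([ 0.5643, -0.1031]), array([0.5368, 0.0223])] yaw 12.400824362207446 0.12841886004368475
10.3 lat mid -0.13820419012937998 lat lock -0.10969487526100431 tool -0.11385555029397108
10.8 lat mid -0.14286284243586725 lat lock -0.11498742248603774 tool -0.11855292615019099
[(array([337.7857, 161.4286]), np.int32(14), array([337, 159,   3,   6]))]
[(array([332.4249, 169.0777]), np.int32(579), array([318, 150,  34,  30]))]
25 grip [330.1064 158.0543] collar [333.9565 165.8364] tip [337.9185 173.8449]
30 grip [330.1064 158.0543] collar [334.7362 165.4447] tip [339.504  173.0555]
35 grip [330.1064 158.0543] collar [335.4818 164.9971] tip [341.0227 172.1538]
40 grip [330.1064 158.0543] collar [336.1878 164.4969] tip [342.4637 171.1456]
```

```bash
python3 - <<'E'
from h import *
f=np.load("w4.npz");W,S,Rt,t=f["W"],f["S"],f["R"],f["t"]
h=cv2.cvtColor(W,cv2.COLOR_RGB2HSV);m=cv2.inRange(h[160:190,230:415],np.array((0,0,95)),np.array((180,110,255)))
m=cv2.morphologyEx(m,cv2.MORPH_OPEN,np.ones((3,3)))
cols=[(c+230,np.nonzero(m[:,c])[0].mean()+160,np.ptp(np.nonzero(m[:,c])[0])) for c in range(185) if m[:,c].any()]
print(cols[0],cols[3],cols[-4],cols[-1],len(cols))
for z in(.09,.1):
    P=[]
    for c in(cols[0],cols[-1]):
        p,d=wray((c[0],(cols[3] if c is cols[0] else cols[-4])[1]),Rt,t);P.append((p+d*(z-p[2])/d[2])[:2])
    e=P[1]-P[0];mid=(P[0]+P[1])/2;l=np.array([0.6168,.0006])
    print(z,mid,"yaw",np.degrees(np.arctan2(-e[0],e[1])),np.linalg.norm(e))
    for y in(10.3,10.8):
        cy=np.array([-np.sin(np.radians(y)),np.cos(np.radians(y))]);print(y,"mid",mid@cy,"lock",l@cy,"tool",t[:2]@cy)
E
```

```text
(240, np.float64(175.5), np.int64(11)) (243, np.float64(175.5), np.int64(11)) (402, np.float64(174.0), np.int64(12)) (405, np.float64(176.0), np.int64(8)) 166
0.09 [ 0.5498 -0.0123] yaw 10.820503952944414 0.1990779791169035
10.3 mid -0.1104599562922158 lock -0.10969487526100431 tool -0.11385555029397108
10.8 mid -0.1151573362942842 lock -0.11498742248603774 tool -0.11855292615019099
0.1 [ 0.548  -0.0128] yaw 10.82050395294443 0.19352573246989338
10.3 mid -0.11055954176712796 lock -0.10969487526100431 tool -0.11385555029397108
10.8 mid -0.11524020151747369 lock -0.11498742248603774 tool -0.11855292615019099
```

Strip and lock agree to 0.2 mm laterally, and the yaw is 10.8°. Moving to the pre-insertion point.

```bash
python3 go.py .5822 -.006 .1988 190.8
```

```text
tcp [ 0.5507 -0.0157  0.3004] yaw -169.7007637222374 q6 -1.9182422175272658 shift [-0.0327  0.0039  0.1017] turn(tool z) -0.008739975727586113
```

```bash
python3 -m jog '[[[-1,-0.005,0.004,0.025,-0.009],[-1,-0.01,0.004,0.05,-0.009],[-1,-0.02,0.004,0.08,-0.009],[-1,-0.03,0.004,0.1,-0.009],[-1,-0.033,0.004,0.102,-0.009]]]' 15
python3 -m jog '[[[-1,0,0,0,0],[-1,0,0,0,0],[-1,0,0,0,0]]]' 15
python3 go.py .5822 -.006 .1988 190.8
python3 - <<'E'
from h import *
Rt,t=pose();S=robot.read_camera("scene");W=robot.read_camera("wrist");np.savez("w5.npz",S=S,W=W,R=Rt,t=t)
b=cv2.resize(S[160:235,300:400],(800,600),interpolation=cv2.INTER_CUBIC)
cv2.imwrite("pics/w5.png",cv2.cvtColor(b,cv2.COLOR_RGB2BGR))
m=robot.camera_model("scene");C=R.from_euler('xyz',m["attitude"]).as_matrix()
g=t+np.array([0,0,.011]);cx=np.array([np.cos(.1885),np.sin(.1885),0])
uv=lambda X:(lambda q:(m["camera_matrix"]@(q/q[2]))[:2])(C.T@(X-m["position"]))
for th in(27,32,37):
    a=np.radians(th);d=np.sin(a)*cx-np.cos(a)*np.array([0,0,1])
    print(th,"crop px grip, collar, tip",*[(uv(g+k*d)-[300,160])*8 for k in(0,.025,.0515)])
print("lock",(uv(np.array([.6168,.0006,.1534]))-[300,160])*8)
E
```

```text
time: 8.9
tool_pos: [0.5813, -0.0051, 0.1941]
tool_rot: [3.139, -0.006, -2.952]
contact_force: [-1.0, -0.0, -0.6]
opening: 0.0099
grip_force: 15.0
time: 9.15
tool_pos: [0.5829, -0.0052, 0.1998]
tool_rot: [-3.141, 0.003, -2.951]
contact_force: [0.2, -0.0, -1.1]
opening: 0.0099
grip_force: 15.0
tcp [ 0.5829 -0.0052  0.1998] yaw -169.07835008337472 q6 -1.901765358471391 shift [ 0.0009 -0.0007  0.001 ] turn(tool z) 0.0021231915798871626
27 crop px grip, collar, tip [329.5782 242.109 ] [359.6506 295.918 ] [390.6604 351.4044]
32 crop px grip, collar, tip [329.5782 242.109 ] [365.4364 292.893 ] [402.4404 345.2999]
37 crop px grip, collar, tip [329.5782 242.109 ] [370.9576 289.4839] [413.7003 338.4196]
lock [420.6756 378.0061]
```

View pics/w5.png

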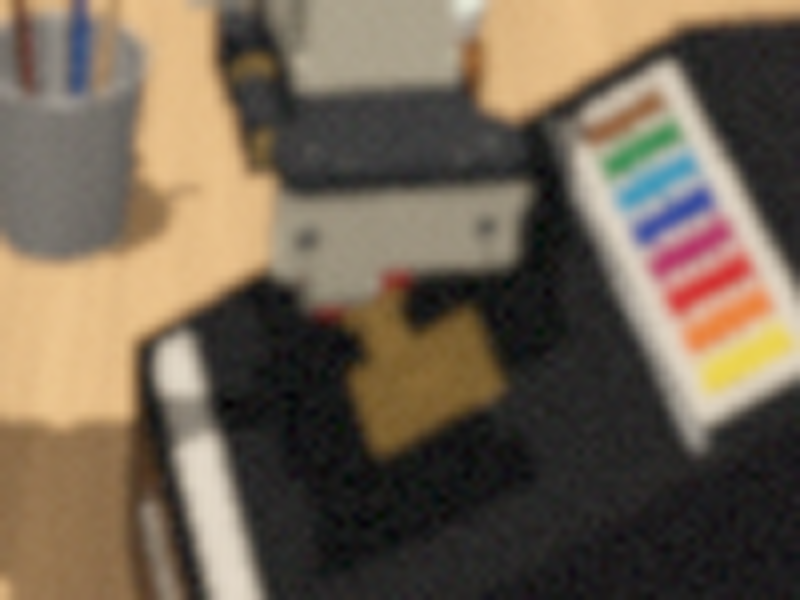

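The collar is at crop (365,300) and the tip overlaps the plate near (395,345), as predicted; the lock centre is near (421,378). The lean is about 30°. I'll insert in small steps along the lock axis.

```bash
python3 -m jog '[[[-1,-0.003,-0.001,0.005,0],[-1,-0.005,-0.001,0.009,0],[-1,-0.008,-0.001,0.0135,0],[-1,-0.01,-0.001,0.018,0],[-1,-0.01,-0.001,0.018,0]]]' 15
python3 go.py .603 -.002 .1653 190.8
```

```text
time: 9.67
tool_pos: [0.5942, -0.0036, 0.1794]
tool_rot: [-3.141, 0.004, -2.95]
contact_force: [5.3, 1.5, -0.9]
opening: 0.0099
grip_force: 15.0
tcp [ 0.5942 -0.0036  0.1794] yaw -169.04277918660688 q6 -1.8977645374884426 shift [-0.0089 -0.0001  0.0142] turn(tool z) 0.002744020846373374
```

```bash
python3 -m jog '[[[-1,-0.001,0,0.002,0],[-1,-0.002,0,0.0035,0],[-1,-0.003,0,0.005,0],[-1,-0.003,0,0.005,0],[-1,-0.003,0,0.005,0]]]' 15
python3 go.py .603 -.002 .1653 190.8
```

```text
time: 10.08
tool_pos: [0.5965, -0.0032, 0.1752]
tool_rot: [-3.141, 0.003, -2.95]
contact_force: [5.6, 0.2, 2.3]
opening: 0.0098
grip_force: 15.0
tcp [ 0.5965 -0.0032  0.1752] yaw -169.04238462014578 q6 -1.8961711527316925 shift [-0.0066 -0.      0.0099] turn(tool z) 0.002750907330238306
```

```bash
python3 -m jog '[[[-1,-0.001,0,0.002,0],[-1,-0.002,0,0.0035,0],[-1,-0.003,0,0.005,0],[-1,-0.003,0,0.005,0],[-1,-0.003,0,0.005,0]]]' 15
python3 -m jog '[[[-1,-0.001,0,0.0015,0],[-1,-0.002,0,0.003,0],[-1,-0.002,0,0.003,0],[-1,-0.002,0,0.003,0]]]' 15
python3 go.py .603 -.002 .1653 190.8
```

```text
time: 10.5
tool_pos: [0.5987, -0.0027, 0.1699]
tool_rot: [-3.141, 0.001, -2.95]
contact_force: [5.2, 0.7, 1.8]
opening: 0.0098
grip_force: 15.0
time: 10.83
tool_pos: [0.6004, -0.0023, 0.1668]
tool_rot: [-3.142, 0.001, -2.95]
contact_force: [3.6, 0.7, 3.8]
opening: 0.0096
grip_force: 15.0
tcp [ 0.6004 -0.0023  0.1668] yaw -169.04608884337915 q6 -1.8935054268295046 shift [-0.0026 -0.0002  0.0015] turn(tool z) 0.002686256438586554
```

```bash
python3 -m jog '[[[-1,-0.001,0,0.001,0],[-1,-0.002,0,0.002,0],[-1,-0.002,0,0.002,0],[-1,-0.002,0,0.002,0]]]' 15
python3 -m jog '[[[-1,-0.0005,0,0.001,0],[-1,-0.001,0,0.002,0],[-1,-0.001,0,0.002,0],[-1,-0.001,0,0.002,0]]]' 15
python3 go.py .603 -.002 .1653 190.8
python3 - <<'E'
from h import *
Rt,t=pose();S=robot.read_camera("scene")
b=cv2.resize(S[160:235,300:400],(800,600),interpolation=cv2.INTER_CUBIC)
cv2.imwrite("pics/w6.png",cv2.cvtColor(b,cv2.COLOR_RGB2BGR))
E
```

```text
time: 11.17
tool_pos: [0.6006, -0.0023, 0.165]
tool_rot: [3.141, -0.004, -2.95]
contact_force: [-2.7, -1.3, 10.2]
opening: 0.01
grip_force: 15.0
time: 11.5
tool_pos: [0.6008, -0.0022, 0.1635]
tool_rot: [3.141, -0.005, -2.95]
contact_force: [-7.4, -1.7, 14.7]
opening: 0.0099
grip_force: 15.0
tcp [ 0.6008 -0.0022  0.1635] yaw -169.03986501121003 q6 -1.8918880516489933 shift [-0.0021 -0.0002 -0.0018] turn(tool z) 0.002794882802028553
```

View pics/w6.png

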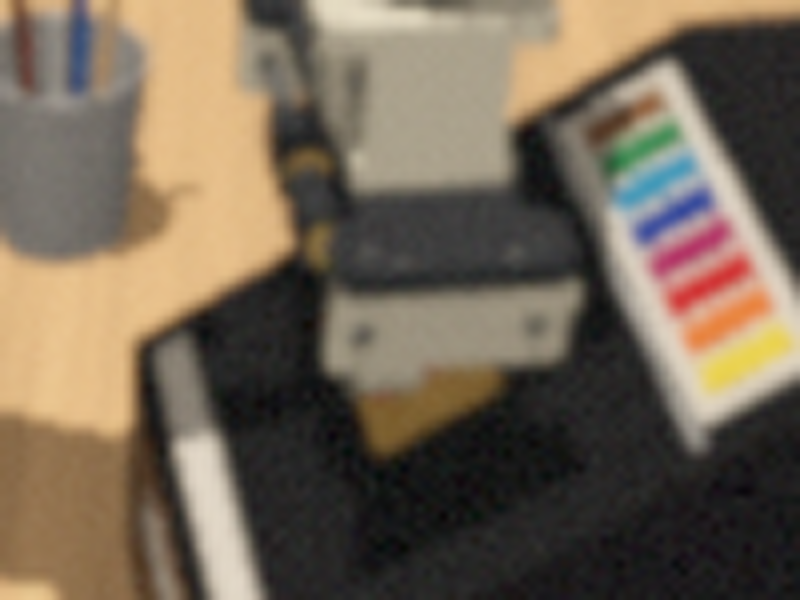

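The key is home: the force is purely axial at 16 N, and the depth matches to 0.5 mm. The scene shows the collar hidden behind the fingers at the plate, crop (430,380). Next I'll open slightly, rise 9 mm for finger clearance on the slope, and wrench clockwise (positive turn about tool z).

```bash
python3 -m jog '[[[-1,0,0,-0.001,0],[-0.52,0,0,-0.002,0],[-0.52,0,0,-0.002,0],[-0.52,0,0,-0.002,0],[-0.52,0,0,-0.002,0]]]' 30
python3 -m jog '[[[-0.52,0,0,-0.004,0],[-0.52,-0.001,0,-0.008,0],[-0.52,-0.001,0,-0.008,0],[-0.52,-0.001,0,-0.008,0]]]'
python3 -m jog '[[[-0.52,0,0,0,0.1],[-0.52,0,0,0,0.2],[-0.52,0,0,0,0.3],[-0.52,0,0,0,0.4],[-0.52,0,0,0,0.5]]]'
python3 -m jog '[[[-0.52,0,0,0,0.06],[-0.52,0,0,0,0.12],[-0.52,0,0,0,0.18],[-0.52,0,0,0,0.24],[-0.52,0,0,0,0.3]]]'
python3 -c "
from h import *
print(robot.observe()['torque'])"
```

```text
time: 11.97
tool_pos: [0.6027, -0.0016, 0.164]
tool_rot: [3.141, -0.002, -2.95]
contact_force: [-0.4, 0.1, 0.0]
opening: 0.0219
grip_force: 0.0
time: 12.3
tool_pos: [0.6045, -0.0015, 0.1732]
tool_rot: [-3.141, 0.001, -2.95]
contact_force: [-0.7, 0.1, -1.3]
opening: 0.0221
grip_force: 0.0
time: 12.72
tool_pos: [0.6041, -0.0015, 0.1727]
tool_rot: [3.142, -0.0, 2.828]
contact_force: [-0.0, -1.0, -1.2]
opening: 0.0221
grip_force: 0.0
time: 13.13
tool_pos: [0.6043, -0.0007, 0.173]
tool_rot: [3.14, -0.0, 2.53]
contact_force: [-0.6, 4.3, 2.1]
opening: 0.0226
grip_force: 8.8
[ 0.8504 -0.0387  0.217 ]
```

```bash
python3 -m jog '[[[-0.52,0,0,0,0.06],[-0.52,0,0,0,0.12],[-0.52,0,0,0,0.18],[-0.52,0,0,0,0.24],[-0.52,0,0,0,0.3]]]'
python3 -c "
from h import *
print(robot.observe()['torque'])"
python3 -m jog '[[[-0.52,0,0,0,0.06],[-0.52,0,0,0,0.12],[-0.52,0,0,0,0.18],[-0.52,0,0,0,0.24],[-0.52,0,0,0,0.3]]]'
python3 - <<'E'
from h import *
print(robot.observe()['torque'])
S=robot.read_camera("scene");W=robot.read_camera("wrist");np.savez("w7.npz",S=S,W=W)
A=np.load("w5.npz")["S"];d=np.abs(S.astype(int)-A).sum(2)[200:290,290:340]>90
ys,xs=np.nonzero(d);print("drawer diff px",d.sum(), (xs.min()+290,xs.max()+290,ys.min()+200,ys.max()+200) if d.any() else 0)
m,b=blobs(W,(0,150,60),(8,255,255),(200,150,440,330),10);print([(x[0],x[1]) for x in b],cv2.minAreaRect(cv2.findNonZero(m)))
E
```

```text
time: 13.55
tool_pos: [0.6043, 0.0001, 0.1735]
tool_rot: [3.139, -0.001, 2.231]
contact_force: [-1.4, 5.1, 4.1]
opening: 0.0222
grip_force: 13.4
[1.1117 0.03   0.4086]
time: 13.97
tool_pos: [0.6043, -0.0002, 0.1736]
tool_rot: [3.14, -0.001, 1.931]
contact_force: [-1.5, 3.6, 4.9]
opening: 0.0221
grip_force: 16.4
[0.7418 0.0438 0.3869]
drawer diff px 315 (np.int64(290), np.int64(339), np.int64(200), np.int64(273))
[(array([318.3077, 233.6692]), np.int32(1599)), (array([310.7683, 284.7195]), np.int32(82))] ((76.83306884765625, 105.31033325195312), (72.69646453857422, 135.4200439453125), 82.58850860595703)
```

```bash
python3 -m jog '[[[-0.52,0,0,0,0.06],[-0.52,0,0,0,0.12],[-0.52,0,0,0,0.18],[-0.52,0,0,0,0.24],[-0.52,0,0,0,0.3]]]'
python3 - <<'E'
from h import *
print(robot.observe()['torque'])
S=robot.read_camera("scene");W=robot.read_camera("wrist");np.savez("w8.npz",S=S,W=W)
a=cv2.resize(W[100:400,170:470],(400,400));b=cv2.resize(S[170:290,280:400],(400,400))
cv2.imwrite("pics/w8.png",cv2.cvtColor(np.hstack([a,b]),cv2.COLOR_RGB2BGR))
A=np.load("w5.npz")["S"]
for y in(245,255,262):print(y,A[y,310:326].sum(1)//3,S[y,310:326].sum(1)//3)
E
```

```text
time: 14.48
tool_pos: [0.6045, -0.0009, 0.1739]
tool_rot: [3.14, -0.001, 1.631]
contact_force: [-2.7, 3.5, 7.3]
opening: 0.0223
grip_force: 19.5
[0.697  0.0898 0.5067]
245 [182 182 181 181 186 187 186 185 175 143  94  79 105 129 112  70] [111 109 111 114 117 149 187 203 207 210 210 210 213 212 200 155]
255 [183 183 186 188 190 188 185 183 184 188 180 153 103  74  63  71] [175 145 128 128 132 136 141 159 174 183 182 182 181 180 178 175]
262 [181 185 188 191 188 186 184 184 185 186 185 185 176 137  89  68] [124 124 124 126 123 124 123 123 125 123 126 124 125 126 124 120]
```

View pics/w8.png

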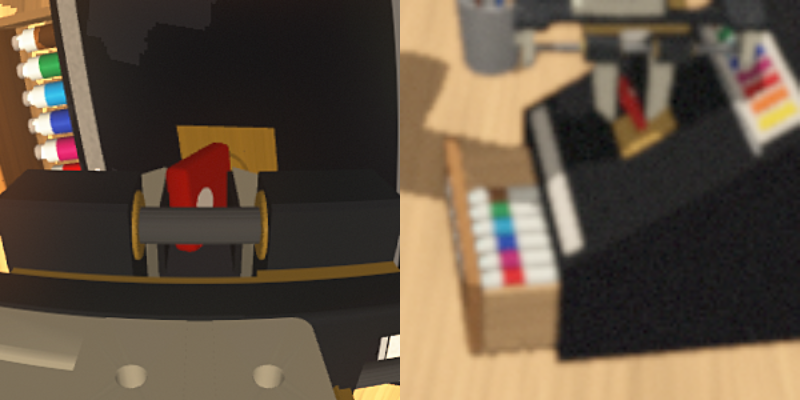

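The drawer stands out with its paint tubes visible, right panel (500,240), and the key sits turned in the lock. I'll unload by turning back a little, then withdraw along the lock axis and open as I go.

```bash
python3 -m jog '[[[-0.52,0,0,0,-0.1],[-0.52,0,0,0,-0.2],[-0.52,0,0,0,-0.28],[-0.52,0,0,0,-0.28]]]'
python3 -c "
from h import *
Rt,t=pose();print(t,robot.observe()['torque'],Rt.T@np.array([-.5205,-.0993,.848]))"
```

```text
time: 14.92
tool_pos: [0.6053, -0.0024, 0.174]
tool_rot: [3.139, 0.003, 1.917]
contact_force: [1.0, -2.5, 5.9]
opening: 0.0222
grip_force: 6.6
[ 0.6053 -0.0024  0.174 ] [-0.3691 -0.2005  0.0318] [ 0.0811 -0.5209 -0.8497]
```

```bash
python3 -m jog '[[[-0.5,0.0003,-0.002,-0.0034,0.08],[-0.4,0.0006,-0.004,-0.0068,0.08],[-0.3,0.001,-0.006,-0.01,0.08],[-0.25,0.001,-0.007,-0.012,0.08],[-0.25,0.001,-0.007,-0.012,0.08]]]'
python3 -m jog '[[[-0.25,0.0004,-0.0026,-0.0042,0],[-0.25,0.001,-0.0065,-0.0105,0],[-0.25,0.0016,-0.01,-0.017,0],[-0.25,0.003,-0.021,-0.034,0],[-0.25,0.005,-0.031,-0.051,0]]]'
python3 -m jog '[[[0,0,0,-0.04,0],[0,0,0,-0.08,0],[0,0,0,-0.12,0],[0,0,0,-0.12,0],[0,0,0,-0.12,0]]]'
python3 - <<'E'
from h import *
S=robot.read_camera("scene");T=robot.read_camera("top");np.savez("w9.npz",S=S,T=T)
print("head",[(x[0],x[1]) for x in blobs(S,(0,150,60),(8,255,255),(325,180,372,222))[1]])
print("plate",[(x[0],x[1]) for x in blobs(S,(14,90,60),(30,255,255),(335,190,372,225),20)[1]])
m=robot.camera_model("scene");C=R.from_euler('xyz',m["attitude"]).as_matrix()
uv=lambda X:(lambda q:(m["camera_matrix"]@(q/q[2]))[:2])(C.T@(X-m["position"]))
L=np.array([.6168,.0006,.1534]);n=np.array([-.5205,-.0993,.848]);print("expected head centre",uv(L+.023*n),uv(L+.027*n),uv(L+.042*n))
A=cv2.cvtColor(cv2.imread("pics/scene0.png"),cv2.COLOR_BGR2RGB)
for nm,r in(("bucket",(290,165,322,195)),("jar",(343,155,364,172)),("books",(315,315,395,372))):
    print(nm,np.abs(A[r[1]:r[3],r[0]:r[2]].astype(int)-S[r[1]:r[3],r[0]:r[2]]).mean())
E
```

```text
time: 15.33
tool_pos: [0.5971, -0.003, 0.1852]
tool_rot: [3.141, 0.0, 1.834]
contact_force: [0.3, -0.4, -1.2]
opening: 0.034
grip_force: 0.0
time: 15.75
tool_pos: [0.5651, -0.0062, 0.2362]
tool_rot: [-3.14, -0.001, 1.833]
contact_force: [0.4, -0.7, -0.4]
opening: 0.0345
grip_force: 0.0
time: 16.17
tool_pos: [0.5664, -0.0062, 0.3591]
tool_rot: [3.136, 0.003, 1.833]
contact_force: [0.6, 0.1, -0.9]
opening: 0.0458
grip_force: 0.0
head [(array([347.1266, 200.3797]), np.int32(79))]
plate [(array([353.1991, 208.0498]), np.int32(221))]
expected head centre [348.6352 201.6678] [347.9388 200.6833] [345.3014 196.9549]
bucket 2.756597222222222
jar 2.9495798319327733
books 2.8969298245614037
```

```bash
python3 - <<'E'
from h import *
f=np.load("w9.npz");S,T=f["S"],f["T"]
L=np.array([.6168,.0006,.1534]);cx=np.array([np.cos(.1885),np.sin(.1885),0]);n=np.array([-.5205,-.0993,.848]);X=np.cos(.5585)*cx+np.sin(.5585)*np.array([0,0,1]);Y=np.cross(n,X)
for name,I,roi in(("scene",S,(325,180,372,222)),("top",T,(290,130,335,175))):
    for lo in((0,120,40),(0,150,60)):
        m,b=blobs(I,lo,(9,255,255),roi,8);print(name,[(x[0],x[1],x[2]) for x in b])
    m=robot.camera_model(name);C=R.from_euler('xyz',m["attitude"]).as_matrix()
    for th in(.9,1.2):
        x=np.cos(th)*X-np.sin(th)*Y;y=np.cross(n,x)
        P=np.array([L+a*x+b*y+h*n for a in(-.017,.017) for b in(-.005,.005) for h in(.004,.042)])
        q=(P-m["position"])@C;p=q/q[:,2:]@m["camera_matrix"].T
        h=cv2.convexHull(p[:,:2].astype(np.float32));M=cv2.moments(h)
        print("expected",th,M["m10"]/M["m00"],M["m01"]/M["m00"],"area",M["m00"],p[:,:2].min(0),p[:,:2].max(0))
E
```

```text
scene [(array([347.093 , 200.3605]), np.int32(86), array([341, 194,  13,  15]))]
scene [(array([347.2222, 200.4938]), np.int32(81), array([342, 194,  12,  15]))]
expected 0.9 348.6778386029021 201.6244110570513 area 135.10964834643528 [339.9225 194.7521] [357.3576 208.6344]
expected 1.2 348.67956649022705 201.65500692475 area 98.86723414878361 [340.8347 193.558 ] [356.4778 209.836 ]
top []
top []
expected 0.9 312.28128651220794 154.98988764459605 area 110.0509251630865 [305.9306 146.8693] [318.7912 163.1078]
expected 1.2 312.2634753650817 154.99493351152583 area 112.12417037109844 [305.1963 147.8971] [319.5218 162.0815]
```

The head's outline matches the expected home pose to about 1 px at the top, bottom and left. The bucket, jar and books are unchanged, and the arm is clear.

```bash
python3 -m jog '[[[0,0,0,0,0],[0,0,0,0,0],[0,0,0,0,0]]]'; python3 -c "
from cell import robot
print(robot.hand_in())"
```

```text
time: 16.52
tool_pos: [0.5657, -0.0061, 0.3546]
tool_rot: [-3.14, -0.001, 1.833]
contact_force: [0.2, 0.0, 0.1]
opening: 0.0461
grip_force: 0.0
the job is handed in; nothing more can be done
None
```

The key is home in the lock and turned, the drawer is open, and the bucket, jar and books stand where they were; I handed the job in at about 16.5 s with the arm clear, but `robot.hand_in()` returned no verdict.

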